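# Clip the padlock onto the tool stand's snap hook

### The arm

A 6-joint arm with a two-finger parallel gripper is mounted at the origin on the work surface. World frame = base frame: x ahead of the robot, y to its left, z up, the work surface at z = 0. Lengths are in mm, angles in rad, forces in N, time in s.
With the tool pointing down it reaches from about 300 to 775 mm from the base axis. Payload 14.6 kg.
Tool frame: the origin (TCP) lies at the very end of the fingers, on their centre line; the grasp point (between the pads) lies 19 mm behind it (grip_point_offset is the distance from the TCP to the grasp point, in mm); z points along the fingers, y is the line along which they close (so a half turn about z gives the same grasp; the last joint's range is limited). The gripper opens to 94 mm and grips with 3 to 60 N. Pads are 16 mm wide; open, the fingers measure 119 mm over their backs; the gripper's body (75 mm by 177 mm) begins 78 mm behind the grasp point.
Start: joints at [1.036, 0.3, 1.521, -0, 1.321, -0.067], TCP at [248.004, 490.901, 205.446] pointing down, gripper open.
Joint ranges: [-3.03, 3.03], [-0.79, 2.21], [0.23, 2.52], [-1.04, 4.18], [0, 3.07], [-2.55, 2.55]. Speed limits (rad/s): [2.22, 2.22, 2.57, 3.14, 3.14, 3.14].

### API

Orientations are given as [roll, pitch, yaw] about the fixed x, y, z axes, in that order (R = Rz(yaw) Ry(pitch) Rx(roll)).
In Python, from cell import read_state, camera, camera_info, sign_off, grip_point_offset gives the robot as it stands.
- The arm moves only by the shell command python3 -m handwheel 'ROWS' [FORCE]. ROWS is text: rows parted by semicolons, each of 5 numbers parted by spaces: the shift along the world's x, y, z in units of 40 mm (1.0 is 40 mm), then the turn about the world's z in units of 5 degrees (1.0 is 5 degrees), then the closure, from 0 (fully open) to 1 (shut). In form: dx dy dz yaw gripper; .... A call has 1 to 12 rows; each row shifts and turns the commanded pose from where the row before left it; what a row does not reach is not made up. A row lasts 1/12 s, in which the tool goes at most 41.7 mm and 7.16 degrees, less where a joint would pass 70% of its speed; a pose out of reach is approached as far as the arm can. A call is refused whole if a number of a shift passes 1 or a number of a turn 1, either way. A call with a gripper value outside its range is refused whole. The fingers move at their own pace and stop on an object; FORCE is the grip in N (left out, the last holds). Time passes only in rows, so rows that do not move let the fingers close. It gives the time, the measured TCP pose, the force, the opening and the grip force at its end, in the units of the state.
- read_state(): the state, without advancing time (a new reading comes with each control period).
- camera(name): name is "side" or "top" or "wrist"; returns (picture, depth): 480x640x3 uint8, red, green, blue; 480x640 float32, mm along the optical axis (not along the pixel's ray), 0 where there is no reading.
- camera_info(name): a dict with "intrinsics" (3x3 intrinsics, pixels), "k1" (the pictures are not rectified: a ray, as slopes to the right and down, at radius r is drawn at 1 + k1 r^2 times it, then the intrinsics apply), "world_from_camera" (4x4, takes a point from camera to world coordinates). Camera axes: x right, y down, z forward; pixel columns grow to the right and rows downward; lengths in mm; the calibration is good to about 2 mm. A picture is of the moment at which its call begins: read the wrist's pose just before it. camera_info takes no time and is no camera call; for the wrist camera it gives the pose at the moment of the call.
- sign_off(): hands the job in; it is judged then, once.
The state is a dict: "clock": time; "joints": joint angles; "qd": joint speeds; "effort": joint torques, N m; "eef_pos": TCP position; "eef_rot": TCP orientation; "wrist_force": force on the tool from outside, world axes, zero at the start; "moment": the same for the moment, N m; "finger_gap": finger opening in mm; "finger_force": force on a finger pad.
Only numpy, scipy, OpenCV 4.12 (cv2) and the standard library are available. Lean on these libraries where they do the work, as an engineer would, in place of code of your own. Each camera call takes 0.05 s, during which the arm holds its last target. There are 200 camera calls.

### The job

Put the tool chest's padlock away on the tool stand: clip its closed shackle onto the snap hook by pressing it in past the sprung gate until the gate snaps shut behind it. Check the catch by pulling the shackle up against the shut gate with about 10 N, then let the padlock down so that it hangs still from the hook by its shackle. Keep it gentle: never push or pull on the hook with more than 25 N, and leave the other things on the bench where they are.

Things in the scene. Friction and masses are not known exactly. Their poses are not given: they have to be found in the camera images.
- padlock: closed padlock of stacked steel plates, lying flat, 0.2 to 0.38 kg. Body 38 mm long (x), 45 mm wide (y), 22 mm thick (z); origin: middle of the body's underside, z up as it lies. The shackle leaves the body to +x: an 8 mm round steel bar bent to a U, 11 mm above the underside, 26 mm wide inside, with 32 mm clear between the body and the inside of its round end.
- shackle_top (a point): middle of the bar at the round end of the shackle: 55 mm ahead (+x) of and 11 mm above the padlock's origin; same axes
- post: 26 mm square steel post with a snap hook pinned to its front (-x) side, fixed upright at some height in the 36 mm square, 120 mm high sleeve of a tool stand with a 130 mm square base plate. Origin: 38 mm in front of the post's axis and 323 mm below its top (within 25 mm of the bench's height). -x is the way the hook's mouth faces, roughly towards the robot; z up. Nothing stands in front of the hook.
- hook_seat (a point): lowest point inside the J-shaped hook, on top of its bow, where a shackle sits; with the hook upright, 15 mm in front of (-x) and 235 mm above the post's origin, axes alike. The hook is a 10 mm round bar in its x-z plane: back leg (axis 17 mm behind the seat, +x), half-circle bow of 24 mm inner diameter, front leg (nose, axis 17 mm in front, -x).
- hook_nose (a point): rounded top of the hook's front leg: 17 mm in front (-x) of and 27 mm above hook_seat; same axes
- gate_tip (a point): end of the sprung gate, a 6 mm thick, 35 mm long bar pinned to the hook 14 mm behind (+x) and 48 mm above hook_seat, sloping down and forward to the inner side of the nose. It swings only inward and down. A level shackle lowered with the nose inside it presses the gate in with its round end; once that bar has slid below the gate's end (bar's middle some 6 to 15 mm above hook_seat) the gate snaps back over it.
- gate (a joint): angle of the gate: 0 shut against the nose (hard stop), up to 0.65 rad pressed in; the spring resists with about 4 N at the gate's end when shut and 7 N at 0.5 rad, and always shuts it
- spanner: steel combination spanner, 200 mm long, 14 mm thick, lying flat; leave alone. Origin at the middle of its underside
- clutch_drum: steel clutch drum with a hub, 112 mm diameter, 70 mm high, 0.9 kg, standing on the bench; leave alone. Origin at the middle of its underside
- bearing: ball bearing, 72 mm diameter, 17 mm high, lying flat; leave alone. Origin at the middle of its underside
- hook (a joint): swing of the hook on its pin, which lies along y, 24 mm behind (+x) and 46 mm above hook_seat: 0 upright, positive with the nose out and up, stops at -0.15 and 0.15 rad. The pin is stiff (0.13 N m): the hook stays where it was left but gives (at 2 to 5 N) when the shackle is pressed in or tugged up, until it meets its stop; swinging in, its nose comes towards the post by up to 12 mm.
Things that resemble listed ones, but are neither listed nor needed, are in the scene too. Leave any blue, pink or red look-alike of the padlock alone.

How it is judged (in metres and radians):
On the way, in this order (a step that is already met when the one before it is completed fails the run):
1. the shackle presses the gate inward (value of joint gate above 0.15 rad and contact force between padlock and gate above 0.5 N), for 0.05 s.
2. the gate has snapped shut with the shackle inside the hook (value of joint gate below 0.06 rad and horizontal distance between shackle_top and hook_seat below 0.014 m and z of shackle_top in the frame of hook_seat between 0 and 0.024 m), for 0.1 s.
3. the shackle is pulled against the shut gate with at least 7 N for a moment, and the gate holds (contact force between padlock and gate above 7 N and value of joint gate below 0.06 rad), for 0.15 s.
At the end, for the whole second after the job is handed in: The gate is shut (below 0.06 rad) and the padlock hangs at rest from the hook by its shackle: shackle_top within 10 mm of hook_seat sideways and 0 to 14 mm above it, padlock's x axis (shackle end) up, within 25 degrees of vertical (value of joint gate below 0.06 rad and horizontal distance between shackle_top and hook_seat below 0.01 m and z of shackle_top in the frame of hook_seat between 0 and 0.014 m and angle between padlock's own x axis and vertical below 0.45 rad and linear speed of padlock below 0.05 m/s and angular speed of padlock below 0.8 rad/s); the robot touches nothing.
It fails at once if the robot, holding the padlock, forces it against the hook or post with more than 25 N (contact force between padlock and post above 25 N and contact force between the fingers and padlock above 1 N).
It fails at once if the robot itself bears on the hook or post with more than 25 N (contact force between any of the fingers, the arm and post above 25 N).
It fails at once if the spanner is moved (distance of spanner from where it was at the start of the episode above 0.03 m).
It fails at once if the clutch drum is moved (distance of clutch_drum from where it was at the start of the episode above 0.03 m).
It fails at once if the bearing is moved (distance of bearing from where it was at the start of the episode above 0.03 m).
It also fails if it takes over 70 s, if anything falls off the work surface, if the arm or the gripper's body presses on something with over 40 N, if the wrist force passes 120 N, or if a joint passes its speed limit or range.

## Working session

There is one attempt and no reset: what is moved stays moved. The work goes in short steps, Python scripts to look and compute and a shell command to move; the robot and the scene stay as the last step left them, time stands still between calls to the robot, and variables do not carry over. Pictures are saved under pics/ and viewed, at most 10 in all, crops included, and the job is handed in when it is done.

```bash
mkdir -p pics; ls
cat > h.py <<'E'
import numpy as np, cv2
from cell import *
def grab(n,fn):
    i=camera_info(n); p,d=camera(n)
    cv2.imwrite(f'pics/{fn}.png',p[:,:,::-1]); np.savez(f'pics/{fn}.npz',p=p,d=d,K=i['intrinsics'],k1=i['k1'],T=i['world_from_camera'])
def load(fn): return np.load(f'pics/{fn}.npz')
def ray(z,u,v):
    K=z['K'];k=float(z['k1']); return cv2.undistortPoints(np.array([[[u,v]]],float),K,np.array([k,0,0,0,0.]))[0,0]
def pt(z,u,v,depth=None):
    a=ray(z,u,v); 
    if depth is None: depth=np.median(z['d'][int(v)-1:int(v)+2,int(u)-1:int(u)+2])
    return (z['T']@np.array([a[0]*depth,a[1]*depth,depth,1]))[:3].round(1)
def ptz(z,u,v,h):
    a=ray(z,u,v);R=z['T'][:3,:3]@np.array([a[0],a[1],1]);o=z['T'][:3,3]
    return (o+R*(h-o[2])/R[2]).round(1)
def crop(fn,out,x0,y0,x1,y1,s):
    p=cv2.imread(f'pics/{fn}.png')[y0:y1,x0:x1]; cv2.imwrite(f'pics/{out}.png',cv2.resize(p,None,fx=s,fy=s,interpolation=cv2.INTER_CUBIC))
E
python3 - <<'E'
from h import *
for n in('top','side'): grab(n,n+'0')
a=cv2.imread('pics/top0.png');b=cv2.imread('pics/side0.png')
print(read_state()); print(grip_point_offset() if callable(grip_point_offset) else grip_point_offset)
for n in('top','side'): print(camera_info(n))
E
```

```text
pics
{'clock': 0.1, 'joints': array([ 1.03642237e+00,  3.00418541e-01,  1.52152445e+00,  2.15906413e-05,
        1.32072251e+00, -6.66024868e-02]), 'qd': array([-0.00047017, -0.00183994, -0.00228446,  0.00041605,  0.00278691,
       -0.00047871]), 'effort': array([ 3.13992619e-03, -5.32648194e+01, -3.53288341e+01,  7.09666614e-02,
        2.35524040e-02,  1.74877073e-05]), 'eef_pos': array([247.86817612, 490.70643168, 204.93912303]), 'eef_rot': array([-3.14052357e+00, -9.22686174e-05,  2.67381578e+00]), 'wrist_force': array([-0.4789138 , -0.84551845,  0.03136634]), 'moment': array([-0.04817892,  0.00143017,  0.022096  ]), 'finger_force': 0.0, 'finger_gap': 94.21992223169438}
18.8
{'intrinsics': array([[593.99358627,   0.        , 329.73162466],
       [  0.        , 593.99358627, 234.7717439 ],
       [  0.        ,   0.        ,   1.        ]]), 'k1': -0.01353910687744235, 'world_from_camera': array([[-2.16478144e-02, -9.85095033e-01,  1.70643337e-01,
         3.83922563e+02],
       [-9.99763760e-01,  2.16627708e-02, -1.77453392e-03,
         1.44978653e+01],
       [-1.94852293e-03, -1.70641439e-01, -9.85331265e-01,
         1.32744056e+03],
       [ 0.00000000e+00,  0.00000000e+00,  0.00000000e+00,
         1.00000000e+00]])}
{'intrinsics': array([[617.17569221,   0.        , 312.1778423 ],
       [  0.        , 617.17569221, 233.83069194],
       [  0.        ,   0.        ,   1.        ]]), 'k1': -0.079027607660705, 'world_from_camera': array([[ 7.76161406e-01, -3.45683524e-01,  5.27329473e-01,
        -1.86911152e+02],
       [-6.30272346e-01, -4.01241723e-01,  6.64651675e-01,
        -9.70526409e+02],
       [-1.81725467e-02, -8.48238163e-01, -5.29303105e-01,
         9.80965481e+02],
       [ 0.00000000e+00,  0.00000000e+00,  0.00000000e+00,
         1.00000000e+00]])}
```

View pics/top0.png

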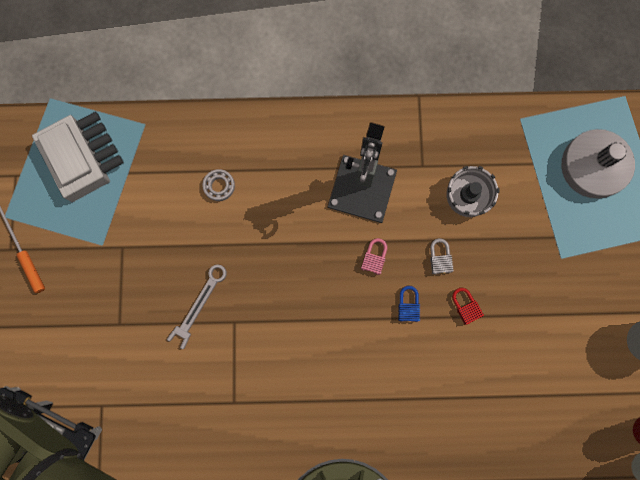

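View pics/side0.png

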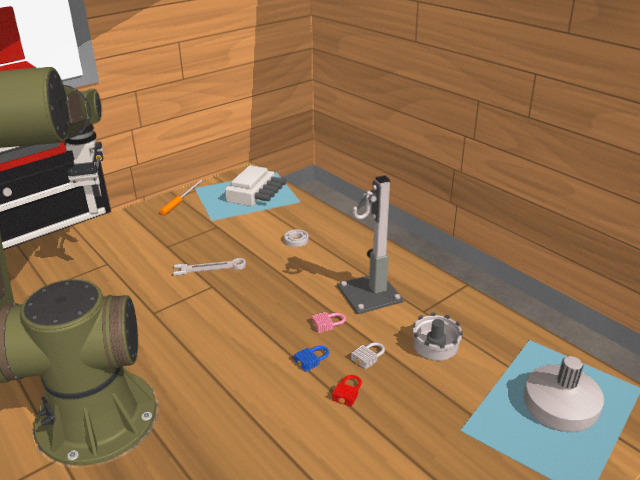

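The padlocks in the top image are pink (374,257), blue (408,304), red (466,305) and bare steel (441,258). The steel one fits: stacked steel plates, and not one of the excluded colours. The snap hook is on the post, at about (371,155) in top and (363,207) in side. Next I'll confirm with enlarged crops.

Run:
```python
from h import *
crop('top0','c1',410,225,470,285,8)
crop('top0','c2',315,110,415,230,5)
crop('side0','c3',335,165,415,315,5) if 0 else crop('side0','c3',340,170,400,240,8)
a=cv2.imread('pics/c1.png');b=cv2.imread('pics/c3.png')
import numpy as np
a=cv2.resize(a,(300,300));b=cv2.resize(b,(480,560));c=np.zeros((600,800,3),np.uint8)
c[:300,:300]=a;c[:560,310:790]=b
c[305:305+295,:246]=cv2.resize(cv2.imread('pics/c2.png'),(246,295))
cv2.imwrite('pics/m1.png',c)
z=load('top0')
for u,v in[(441,262),(436,268),(447,268),(441,240),(440,258),(375,128),(371,148),(340,195)]: print(u,v,pt(z,u,v))
z=load('side0')
for u,v in[(381,180),(363,207),(380,185),(384,210)]: print(u,v,pt(z,u,v))
```

```text
441 262 [ 543.4 -232.7   22. ]
436 268 [ 530.4 -221.1   21.2]
447 268 [ 529.7 -245.1   23. ]
441 240 [ 594.2 -237.2   12.6]
440 258 [ 552.4 -231.    21.9]
375 128 [745.9 -71.1 329. ]
371 148 [720.6 -65.5 294.5]
340 195 [703.2 -13.2  11. ]
381 180 [728.8 -76.  331.1]
363 207 [1930.9 1230.6 -744.2]
380 185 [722.1 -80.1 322. ]
384 210 [738.5 -80.9 249.8]
```

View pics/m1.png

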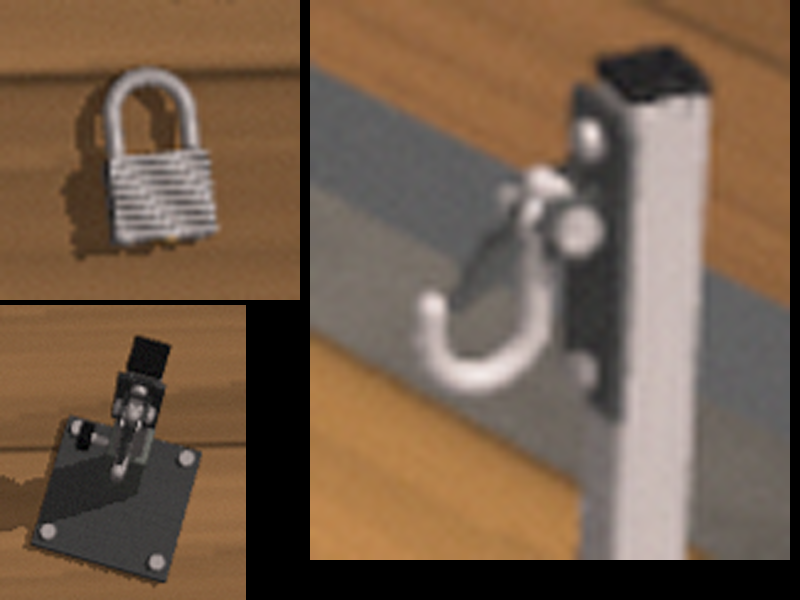

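Confirmed: the steel padlock's shackle end is at about (440,239) and its body corners at (431,256), (452,255), (453,271) and (433,274). The hook nose is at top (363,177) and side (355.5,207). The hook looks close to upright, with the gate shut against the nose.

Run:
```python
from h import *
z=load('top0')
C=[ptz(z,u,v,22) for u,v in[(431.4,256.4),(452.4,255),(453.4,271.4),(432.6,274)]]
print('lock',C,np.mean(C,0),'tip',ptz(z,440,239,15))
ax=(C[0]+C[1]-C[2]-C[3]); print(np.degrees(np.arctan2(ax[1],ax[0])))
P=[ptz(z,u,v,10) for u,v in[(342.7,154.8),(396.4,170.2),(382,221.9),(327,206.8)]]
print('plate',P,np.mean(P,0)); ax=P[0]+P[1]-P[2]-P[3];print(np.degrees(np.arctan2(ax[1],ax[0])))
P=[ptz(z,u,v,331) for u,v in[(370,123),(384,127),(381,139),(367,136.5)]]
print('posttop',P,np.mean(P,0))
print('nose',ptz(z,363,177,270))
# point cloud of post top area from both cams
for n,(x0,y0,x1,y1) in dict(top0=(345,110,400,190),side0=(345,170,395,245)).items():
    z=load(n);Q=[]
    for v in range(y0,y1):
        for u in range(x0,x1):
            if z['d'][v,u]>0:
                q=pt(z,u,v,z['d'][v,u])
                if 190<q[2]<345 and q[0]<800 and abs(q[1]+70)<80: Q.append(np.r_[q,u,v])
    Q=np.array(Q); print(n,len(Q),'ztop',np.percentile(Q[:,2],[90,97,99]))
    t=Q[Q[:,2]>np.percentile(Q[:,2],98)-6]; print('top',t[:,:3].mean(0),t[:,:3].min(0),t[:,:3].max(0))
    f=Q[Q[:,0]<np.percentile(Q[:,0],4)]; print(f[:6])
z=load('side0'); 
for u,v in[(355.5,207),(355,208),(356,210)]: print(pt(z,u,v))
```

```text
lock [array([ 556.4, -212.1,   22. ]), array([ 558.5, -258.9,   22. ]), array([ 522., -259.,   22.]), array([ 517.2, -212.8,   22. ])] [ 538.525 -235.7     22.   ] tip [ 596.2 -234.6   15. ]
0.6054810743694116
plate [array([798.5, -21.8,  10. ]), array([ 759. , -144.1,   10. ]), array([ 639. , -106.6,   10. ]), array([676.6,  16.9,  10. ])] [718.275 -63.9    10.   ]
-17.484750537585604
posttop [array([754.6, -62.5, 331. ]), array([746.7, -86.9, 331. ]), array([724.8, -80.8, 331. ]), array([729.9, -56.4, 331. ])] [739.   -71.65 331.  ]
nose [673.4 -50.9 270. ]
top0 776 ztop [330.85 332.6  333.75]
top [740.93063063 -70.15315315 330.24279279] [724.1 -85.2 327. ] [757.4 -54.9 334.6]
[[679.9 -53.1 267.  364.  174. ]
 [678.6 -47.6 265.5 361.  175. ]
 [678.5 -49.4 265.5 362.  175. ]
 [677.  -50.9 270.9 363.  175. ]
 [675.9 -45.5 268.6 360.  176. ]
 [676.2 -47.4 267.1 361.  176. ]]
side0 1164 ztop [321.5   331.111 332.8  ]
top [738.27882353 -73.07882353 330.74352941] [722.4 -89.6 326.2] [757.5 -51.5 335.8]
[[675.  -44.2 268.5 354.  206. ]
 [670.8 -52.2 273.5 355.  206. ]
 [669.9 -46.4 268.7 353.  207. ]
 [672.3 -47.2 268.1 354.  207. ]
 [671.2 -51.8 270.4 355.  207. ]
 [673.7 -52.5 269.8 356.  207. ]]
[672.8 -51.8 269.9]
[671.7 -51.4 267.4]
[674.8 -51.6 260.9]
```

Measurements agree with each other. The post axis is at (740,-71.5), the hook's yaw is −17.5°, and the seat is at (689.5,-55.6,243). The measured nose (673,-51,270) is where it should be for an upright hook. The padlock is at (538.5,-235.7) with yaw about 0.8°. Now moving above it.

```bash
python3 -m handwheel '.375 -.9 0 .27 0;.375 -.9 0 .27 0;.375 -.9 0 .27 0;.375 -.9 0 .27 0;.375 -.9 0 .27 0;.375 -.9 0 .27 0;.375 -.9 0 .27 0;.375 -.9 0 .27 0;.375 -.9 0 .27 0;.375 -.9 0 .27 0' 5; python3 -m handwheel '.375 -.9 0 .27 0;.375 -.9 0 .27 0;.375 -.9 0 .27 0;.375 -.9 0 .27 0;.375 -.9 0 .27 0;.375 -.9 0 .27 0;.375 -.9 0 .27 0;.375 -.9 0 .27 0;.375 -.9 0 .27 0;.375 -.9 0 .27 0;0 0 0 0 0;0 0 0 0 0'
python3 - <<'E'
from h import *
s=read_state();print(s['eef_pos'],np.degrees(s['eef_rot']))
grab('wrist','w0')
E
```

```text
clock: 0.93
eef_pos: [398.2, 129.0, 205.5]
eef_rot: [3.142, 0.0, 2.911]
wrist_force: [-0.3, 1.0, -0.5]
finger_gap: 93.8
finger_force: 0.0
clock: 1.93
eef_pos: [547.8, -230.4, 204.1]
eef_rot: [3.141, -0.002, -3.14]
wrist_force: [-1.1, -0.0, -0.3]
finger_gap: 93.9
finger_force: 0.0
[ 547.7724076  -230.36289989  204.1212396 ] [ 1.79944834e+02 -1.02778298e-01 -1.79934147e+02]
```

View pics/w0.png

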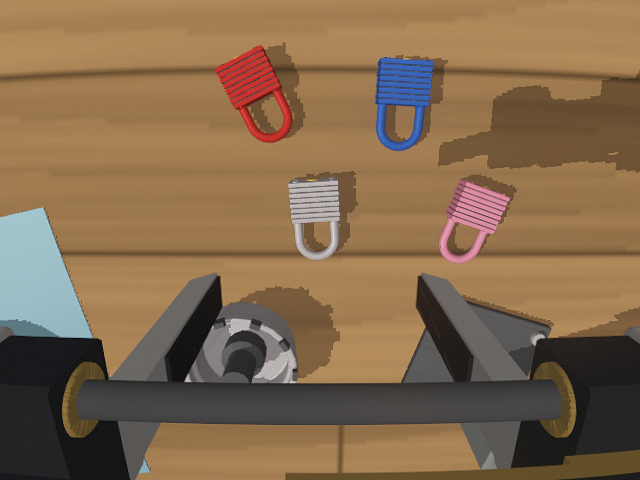

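The steel padlock's body corners are at (289,182), (338,179), (340,221) and (291,223), and its shackle end is at (317,259). It is centred between the fingers.

Run:
```python
from h import *
z=load('w0')
C=[ptz(z,u,v,22) for u,v in[(289,182),(338,179),(340,221),(291,223)]]
print(C,np.mean(C,0),'tip',ptz(z,317,257,13))
ax=C[2]+C[3]-C[0]-C[1];print(np.degrees(np.arctan2(ax[1],ax[0])))
```

```text
[array([ 521.6, -256. ,   22. ]), array([ 518.8, -212.1,   22. ]), array([ 557.5, -209.7,   22. ]), array([ 559.5, -254.8,   22. ])] [ 539.35 -233.15   22.  ] tip [ 595.6 -230.8   13. ]
2.69077212021492
```

```bash
python3 -m handwheel '.03 -.08 -.8 .4 0;0 0 -.8 0 0;0 0 -.8 0 0;0 0 -.8 0 0;0 0 -.8 0 0;0 0 -.26 0 0;0 0 -.26 0 0;0 0 -.26 0 0;0 0 -.26 0 0;0 0 0 0 0;0 0 0 0 0' 50; python3 -m handwheel '0 0 0 0 1;0 0 0 0 1;0 0 0 0 1;0 0 0 0 1;0 0 0 0 1;0 0 0 0 1;0 0 0 0 1;0 0 0 0 1;0 0 0 0 1;0 0 0 0 1' 50
```

```text
clock: 2.9
eef_pos: [549.4, -232.3, 4.3]
eef_rot: [-3.141, 0.0, -3.103]
wrist_force: [-0.0, -0.5, 0.6]
finger_gap: 93.9
finger_force: 0.0
clock: 3.73
eef_pos: [549.2, -232.4, 3.9]
eef_rot: [-3.141, 0.0, -3.103]
wrist_force: [-0.3, -0.1, 0.5]
finger_gap: 44.7
finger_force: 49.9
```

```bash
python3 -m handwheel '0 0 .3 0 1;0 0 .6 0 1;0 0 .9 0 1;0 0 .9 0 1;0 0 .9 0 1;0 0 .9 0 1;0 0 .9 0 1;0 0 .9 0 1;0 0 .9 0 1;0 0 0 0 1;0 0 0 0 1' 50; python3 -m handwheel '.05 .675 0 -.49 1;.05 .675 0 -.49 1;.05 .675 0 -.49 1;.05 .675 0 -.49 1;.05 .675 0 -.49 1;.05 .675 0 -.49 1;.05 .675 0 -.49 1;.05 .675 0 -.49 1;0 0 0 0 1;0 0 0 0 1;0 0 0 0 1'
python3 - <<'E'
from h import *
s=read_state();print(s['eef_pos'],np.degrees(s['eef_rot']),s['wrist_force'],s['moment'],s['finger_gap'])
grab('wrist','w1');grab('side','s1')
crop('side0','x',0,0,10,10,1)
a=cv2.imread('pics/w1.png');b=cv2.imread('pics/side0.png')
b=cv2.resize(cv2.imread('pics/s1.png')[130:280,270:420],(450,450))
c=np.zeros((450,800,3),np.uint8);c[:,:450]=b;c[:262,450:]=cv2.resize(a,(350,262));cv2.imwrite('pics/m2.png',c)
E
```

```text
clock: 4.65
eef_pos: [549.3, -232.3, 293.7]
eef_rot: [-3.14, 0.003, -3.103]
wrist_force: [-0.5, 0.5, -4.8]
finger_gap: 45.1
finger_force: 49.9
clock: 5.57
eef_pos: [564.7, -16.6, 290.5]
eef_rot: [-3.141, -0.002, 2.839]
wrist_force: [0.6, -0.3, -2.8]
finger_gap: 44.2
finger_force: 49.9
[564.74155992 -16.60018038 290.52329754] [-1.79957994e+02 -1.29884766e-01  1.62639592e+02] [ 0.61389447 -0.34997696 -2.75739526] [-0.00879936 -0.00260962  0.02364252] 44.172652039980385
```

View pics/m2.png

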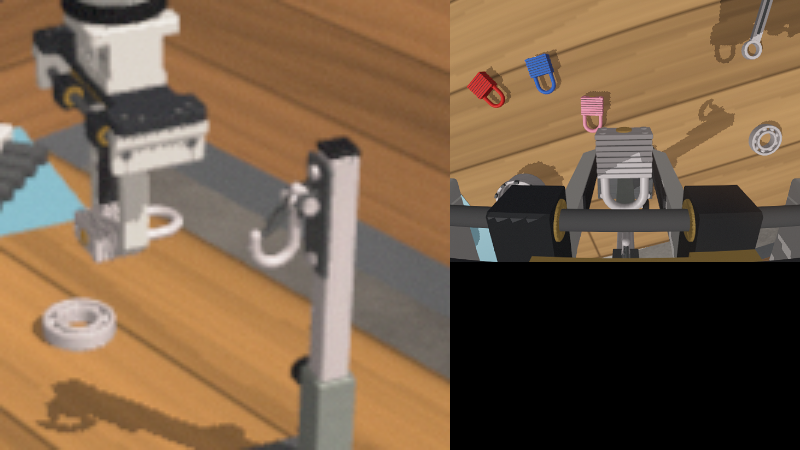

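The padlock hangs level in the pads, with its shackle end at side pixel (330,203) pointing at the hook. Check that against the predicted shackle position.

Run:
```python
from h import *
z=load('s1')
for v in range(198,210,2):
  for u in (328,329,330,331):
    q=pt(z,u,v,z['d'][v,u]); 
    if 200<q[2]<340 and q[0]<680: print(u,v,q)
u=np.array([np.cos(np.radians(-17.4)),np.sin(np.radians(-17.4))])
print('pred outer tip',np.array([564.7,-16.6])+49*u,290.5+7.1)
w=load('w1')
for a,b in[(430,290),(600-450,170)]:pass
```

```text
328 200 [608.  -29.2 302.5]
328 202 [602.  -36.2 302.4]
329 202 [601.8 -40.  304.1]
330 202 [609.3 -34.6 299.1]
328 204 [596.1 -43.2 302.4]
329 204 [597.3 -45.3 302.8]
330 204 [603.2 -41.8 299.1]
328 206 [593.7 -46.  299.3]
329 206 [598.7 -43.6 296.4]
pred outer tip [611.4577761  -31.25299882] 297.6
```

```bash
python3 -m handwheel '.36 -.112 0 0 1;.36 -.112 0 0 1;.36 -.112 0 0 1;.36 -.112 0 0 1;.36 -.112 0 0 1;.16 -.05 0 0 1;.16 -.05 0 0 1;0 0 0 0 1;0 0 0 0 1;0 0 0 0 1' 55
python3 - <<'E'
from h import *
s=read_state();print(s['eef_pos'],np.degrees(s['eef_rot']),s['wrist_force'],s['moment'])
grab('top','t2');grab('side','s2')
a=cv2.resize(cv2.imread('pics/t2.png')[105:225,325:425],(375,450),interpolation=2)
b=cv2.resize(cv2.imread('pics/s2.png')[170:245,330:400],(420,450),interpolation=2)
cv2.imwrite('pics/m3.png',np.hstack([a,b]))
E
```

```text
clock: 6.5
eef_pos: [649.6, -42.6, 292.0]
eef_rot: [3.142, 0.0, 2.838]
wrist_force: [-0.9, -0.3, -3.1]
finger_gap: 44.5
finger_force: 54.9
[649.60287689 -42.63607453 292.0424463 ] [1.79996834e+02 3.31433422e-03 1.62598826e+02] [-0.87417291 -0.26474997 -3.05382022] [ 0.01990614 -0.04752629  0.01632164]
```

View pics/m3.png

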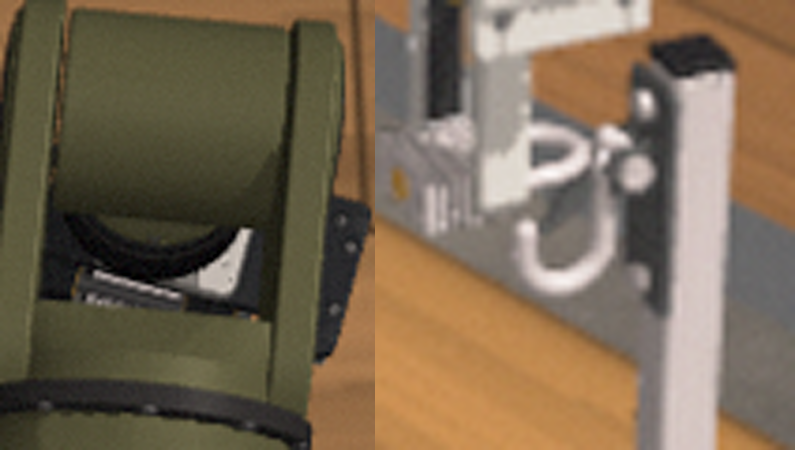

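The shackle end, at about (588,155) in the right panel, is over the gate, just ahead of the hook's back leg and behind the nose. The wrist force is only the weight. Now lowering in small steps.

```bash
for i in 1; do python3 -m handwheel '0 0 -.1 0 1;0 0 -.1 0 1;0 0 -.06 0 1;0 0 -.06 0 1;0 0 0 0 1;0 0 0 0 1' 60; done; python3 -m handwheel '0 0 -.05 0 1;0 0 -.05 0 1;0 0 -.05 0 1;0 0 -.05 0 1;0 0 -.05 0 1;0 0 0 0 1'
```

```text
clock: 7.1
eef_pos: [649.7, -42.6, 279.0]
eef_rot: [-3.142, -0.001, 2.838]
wrist_force: [-4.2, 1.7, -2.2]
finger_gap: 44.5
finger_force: 59.9
clock: 7.6
eef_pos: [649.5, -42.6, 269.5]
eef_rot: [-3.141, -0.001, 2.838]
wrist_force: [-11.2, 1.3, 1.8]
finger_gap: 44.6
finger_force: 60.0
```

```bash
python3 -m handwheel '-.03 .01 -.02 0 1;-.03 .01 -.02 0 1;0 0 -.04 0 1;0 0 -.04 0 1;0 0 -.04 0 1;0 0 0 0 1'
```

```text
clock: 8.1
eef_pos: [647.3, -41.9, 262.7]
eef_rot: [-3.142, -0.001, 2.838]
wrist_force: [-6.3, 0.7, 0.6]
finger_gap: 44.4
finger_force: 60.0
```

```bash
python3 -m handwheel '0 0 -.05 0 1;0 0 -.05 0 1;0 0 -.05 0 1;0 0 0 0 1'; python3 -m handwheel '0 0 -.05 0 1;0 0 -.05 0 1;0 0 0 0 1';python3 - <<'E'
from h import *
s=read_state();print(s['moment'])
E
```

```text
clock: 8.43
eef_pos: [647.2, -41.8, 256.3]
eef_rot: [-3.141, -0.001, 2.838]
wrist_force: [-5.7, 1.6, -2.4]
finger_gap: 44.5
finger_force: 60.0
clock: 8.68
eef_pos: [647.2, -41.8, 252.2]
eef_rot: [-3.141, -0.001, 2.838]
wrist_force: [-6.6, 1.0, -2.5]
finger_gap: 44.5
finger_force: 60.0
[ 0.20936286  1.11557905 -0.06434219]
```

```bash
python3 -m handwheel '0 0 -.05 0 1;0 0 -.05 0 1;0 0 0 0 1'; python3 -m handwheel '0 0 -.05 0 1;0 0 0 0 1';python3 -m handwheel '0 0 -.05 0 1;0 0 0 0 1'
```

```text
clock: 8.93
eef_pos: [647.1, -41.8, 247.9]
eef_rot: [-3.141, -0.002, 2.838]
wrist_force: [-6.0, 1.4, -3.9]
finger_gap: 44.8
finger_force: 60.0
clock: 9.1
eef_pos: [647.0, -41.7, 245.5]
eef_rot: [-3.141, -0.003, 2.838]
wrist_force: [-6.1, 1.4, -6.0]
finger_gap: 44.4
finger_force: 60.0
clock: 9.27
eef_pos: [647.4, -41.9, 243.5]
eef_rot: [-3.141, -0.002, 2.838]
wrist_force: [-0.1, -0.7, -4.7]
finger_gap: 44.4
finger_force: 60.0
```

The horizontal force dropped from 6 N to 0, so the gate snapped at bar height seat+7.6. Look before pulling.

```bash
python3 -m handwheel '0 0 0 0 1;0 0 0 0 1;0 0 0 0 1'
python3 - <<'E'
from h import *
grab('side','s3')
cv2.imwrite('pics/m4.png',cv2.resize(cv2.imread('pics/s3.png')[170:245,330:400],(560,600),interpolation=2))
E
```

```text
clock: 9.52
eef_pos: [647.8, -42.0, 244.7]
eef_rot: [3.142, 0.001, 2.838]
wrist_force: [-0.5, 0.0, -4.1]
finger_gap: 44.6
finger_force: 60.0
```

View pics/m4.png

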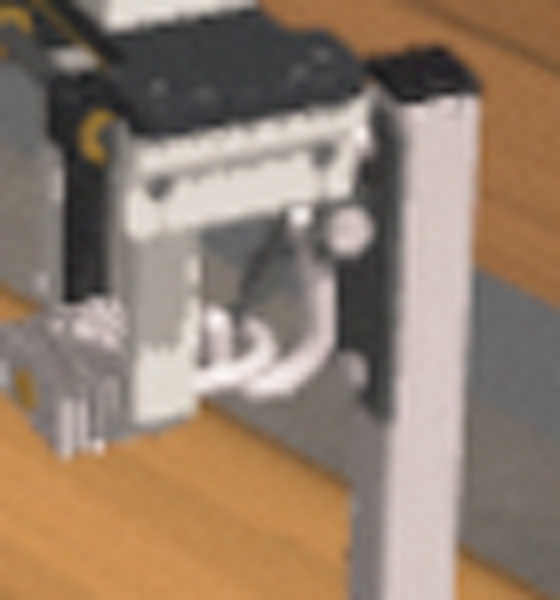

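The gate (from about (290,220) to (240,310)) is shut above the shackle bar at (262,345), and the nose is inside the shackle. Now the upward pull.

```bash
python3 -m handwheel '0 0 .08 0 1;0 0 .08 0 1;0 0 .08 0 1;0 0 0 0 1'; python3 -m handwheel '0 0 .05 0 1;0 0 .05 0 1;0 0 0 0 1';python3 -m handwheel '0 0 .05 0 1;0 0 0 0 1'
```

```text
clock: 9.9
eef_pos: [648.0, -42.0, 255.0]
eef_rot: [3.141, 0.001, 2.838]
wrist_force: [3.0, -0.9, -4.6]
finger_gap: 44.3
finger_force: 60.0
clock: 10.15
eef_pos: [647.7, -42.0, 258.4]
eef_rot: [-3.142, 0.0, 2.838]
wrist_force: [3.5, -0.8, -7.8]
finger_gap: 44.8
finger_force: 60.0
clock: 10.32
eef_pos: [647.6, -41.9, 260.4]
eef_rot: [3.142, 0.0, 2.838]
wrist_force: [2.3, -0.8, -8.0]
finger_gap: 44.3
finger_force: 60.0
```

```bash
python3 -m handwheel '0 0 .05 0 1;0 0 0 0 1'; python3 -m handwheel '0 0 .03 0 1;0 0 0 0 1'
```

```text
clock: 10.48
eef_pos: [647.6, -41.9, 262.4]
eef_rot: [-3.142, 0.0, 2.838]
wrist_force: [2.7, -1.4, -8.2]
finger_gap: 44.9
finger_force: 60.0
clock: 10.65
eef_pos: [647.6, -41.9, 263.5]
eef_rot: [-3.142, -0.0, 2.838]
wrist_force: [2.5, -0.4, -8.5]
finger_gap: 44.5
finger_force: 60.0
```

```bash
python3 -m handwheel '0 0 .03 0 1;0 0 0 0 1'; python3 -m handwheel '0 0 .03 0 1;0 0 0 0 1';python3 -m handwheel '0 0 .03 0 1;0 0 0 0 1'
```

```text
clock: 10.82
eef_pos: [647.6, -41.9, 264.7]
eef_rot: [-3.142, -0.0, 2.838]
wrist_force: [1.3, -0.3, -8.6]
finger_gap: 44.5
finger_force: 60.0
clock: 10.98
eef_pos: [647.5, -41.9, 265.5]
eef_rot: [-3.141, -0.001, 2.838]
wrist_force: [3.3, -1.0, -12.9]
finger_gap: 44.7
finger_force: 60.0
clock: 11.15
eef_pos: [647.5, -41.8, 266.4]
eef_rot: [-3.142, -0.001, 2.838]
wrist_force: [5.3, -0.9, -17.0]
finger_gap: 44.4
finger_force: 60.0
```

The pull is about 13 N net. Ease off slightly and hold.

```bash
python3 -m handwheel '0 0 -.015 0 1;0 0 0 0 1;0 0 0 0 1;0 0 0 0 1'
python3 - <<'E'
from h import *
grab('side','s4')
cv2.imwrite('pics/m5.png',cv2.resize(cv2.imread('pics/s4.png')[170:245,330:400],(560,600),interpolation=2))
E
```

```text
clock: 11.48
eef_pos: [647.6, -41.8, 266.3]
eef_rot: [-3.142, -0.0, 2.838]
wrist_force: [4.8, 0.8, -15.4]
finger_gap: 44.9
finger_force: 60.0
```

View pics/m5.png

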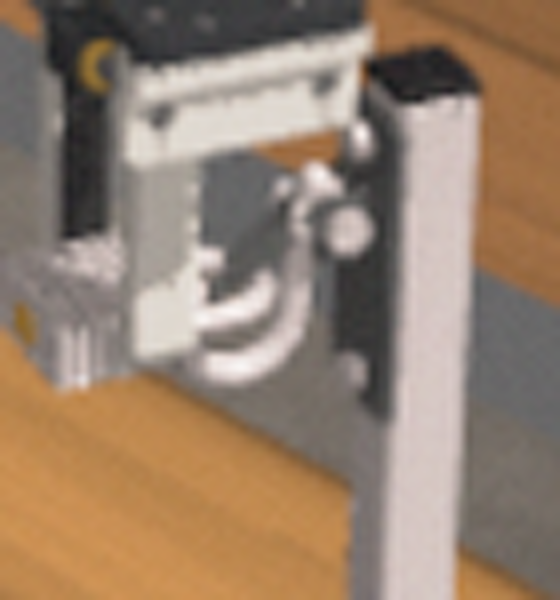

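The hook is pulled out to its stop and the shackle bears under the shut gate, which holds. Now let the shackle down onto the bow, moving the bar back over the swung-out seat.

```bash
python3 -m handwheel '0 0 -.08 0 1;-.05 .015 -.08 0 1;-.05 .015 -.08 0 1;-.04 .013 -.08 0 1;0 0 -.08 0 1;0 0 -.08 0 1;0 0 0 0 1;0 0 0 0 1'; python3 -m handwheel '0 0 -.03 0 1;0 0 0 0 1;0 0 0 0 1'
```

```text
clock: 12.2
eef_pos: [642.0, -40.2, 247.2]
eef_rot: [-3.142, -0.0, 2.838]
wrist_force: [0.1, 0.2, -2.7]
finger_gap: 44.4
finger_force: 60.0
clock: 12.45
eef_pos: [642.0, -40.2, 246.1]
eef_rot: [3.142, 0.0, 2.838]
wrist_force: [0.1, -0.1, -4.4]
finger_gap: 44.7
finger_force: 60.0
```

```bash
python3 -m handwheel '0 0 -.05 0 1;0 0 0 0 1' 8; python3 -m handwheel '.008 -.003 -.1 0 1;.008 -.003 -.1 0 1;.024 -.008 -.095 0 1;.024 -.008 -.095 0 1;0 0 0 0 1' 8;  python3 -m handwheel '.04 -.012 -.09 0 1;.04 -.012 -.09 0 1;0 0 0 0 1' 8
python3 - <<'E'
from h import *
grab('side','s5')
cv2.imwrite('pics/m6.png',cv2.resize(cv2.imread('pics/s5.png')[170:245,330:400],(560,600),interpolation=2))
E
```

```text
clock: 12.62
eef_pos: [642.0, -40.2, 243.8]
eef_rot: [-3.142, -0.0, 2.838]
wrist_force: [0.5, -0.5, -2.6]
finger_gap: 44.9
finger_force: 8.0
clock: 13.03
eef_pos: [644.5, -41.1, 227.3]
eef_rot: [-3.141, -0.001, 2.838]
wrist_force: [0.1, 0.2, -3.7]
finger_gap: 44.8
finger_force: 8.0
clock: 13.28
eef_pos: [647.9, -42.1, 220.4]
eef_rot: [-3.141, -0.001, 2.838]
wrist_force: [-0.4, 0.2, -2.3]
finger_gap: 45.0
finger_force: 8.0
```

View pics/m6.png

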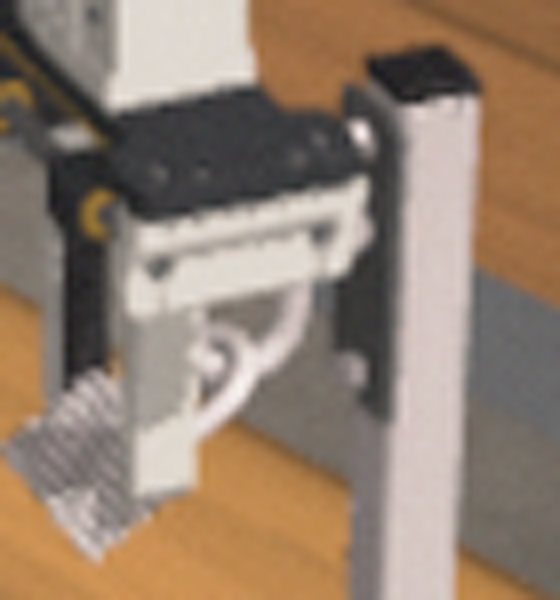

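The padlock is pivoting as intended: the shackle is on the bow and the body is tilted about 35° down. Continue to about 48°, then release.

```bash
python3 -m handwheel '.053 -.017 -.08 0 1;.053 -.017 -.08 0 1;.06 -.018 -.065 0 1;.06 -.018 -.06 0 1;0 0 0 0 1;0 0 0 0 1' 6
```

```text
clock: 13.83
eef_pos: [656.8, -44.9, 209.5]
eef_rot: [-3.141, -0.0, 2.838]
wrist_force: [0.3, -0.7, -2.5]
finger_gap: 44.7
finger_force: 6.0
```

```bash
python3 -m handwheel '0 0 0 0 1;0 0 0 0 1' 3; python3 -m handwheel '0 0 0 0 .42;0 0 0 0 .42;0 0 0 0 .42;0 0 0 0 .2;0 0 0 0 0;0 0 0 0 0;0 0 0 0 0;0 0 0 0 0;0 0 0 0 0;0 0 0 0 0'; python3 -m handwheel '-.1 .03 0 0 0;-.2 .06 0 0 0;-.4 .12 0 0 0;-.6 .18 0 0 0;-.6 .18 0 0 0;-.6 .18 0 0 0;-.6 .18 0 0 0;0 0 0 0 0;0 0 0 0 0;0 0 0 0 0;0 0 0 0 0;0 0 0 0 0'
python3 - <<'E'
from h import *
grab('side','s6')
z=load('s6');p=cv2.imread('pics/s6.png')
cv2.imwrite('pics/m7.png',cv2.resize(p[170:270,320:410],(540,600),interpolation=2))
E
```

```text
clock: 14.0
eef_pos: [656.7, -44.8, 209.9]
eef_rot: [-3.142, -0.0, 2.838]
wrist_force: [0.4, -0.4, -3.7]
finger_gap: 45.0
finger_force: 3.0
clock: 14.83
eef_pos: [656.8, -44.8, 209.8]
eef_rot: [3.142, -0.0, 2.838]
wrist_force: [0.5, -0.7, -0.8]
finger_gap: 93.3
finger_force: 0.0
clock: 15.83
eef_pos: [533.3, -7.9, 209.6]
eef_rot: [-3.141, -0.0, 2.838]
wrist_force: [-0.7, 0.6, 0.4]
finger_gap: 94.2
finger_force: 0.0
```

View pics/m7.png

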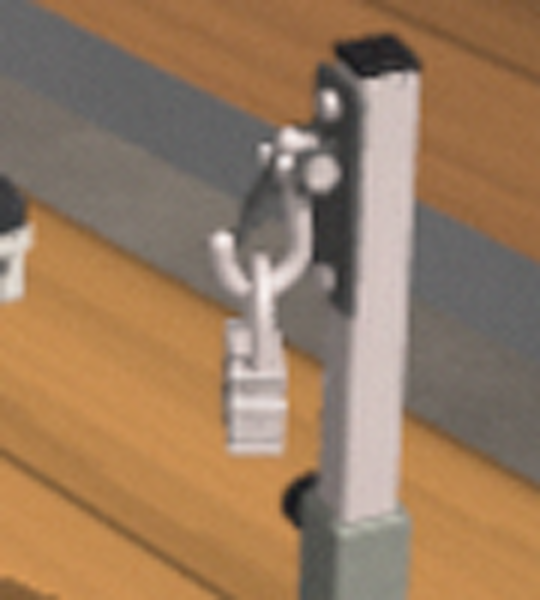

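The padlock hangs upright from the bow by its shackle (bar at about (262,265), body at (258,410)), with the gate shut by the nose and the fingers clear. Let it settle, check numerically that it is still, then hand in.

```bash
for i in 1 2 3 4; do python3 -m handwheel '0 0 0 0 0;0 0 0 0 0;0 0 0 0 0;0 0 0 0 0;0 0 0 0 0;0 0 0 0 0;0 0 0 0 0;0 0 0 0 0;0 0 0 0 0;0 0 0 0 0;0 0 0 0 0;0 0 0 0 0' >/dev/null; done
python3 - <<'E'
from h import *
grab('side','s7');
a,b,c=[cv2.GaussianBlur(cv2.imread(f'pics/{n}.png'),(5,5),0)[170:270,345:400].astype(int) for n in('s6','s7','s7')]
grab('side','s8');c=cv2.GaussianBlur(cv2.imread('pics/s8.png'),(5,5),0)[170:270,345:400].astype(int)
m1,m2=abs(a-b).max(),abs(b-c).max();print(m1,m2)
if m2<25: print(sign_off())
E
```

```text
25 3
the job is handed in; nothing more can be done
None
```

The steel padlock is clipped on the snap hook and hung still by its shackle when I handed the job in: the gate snapped shut behind it and held a 12–14 N upward pull, a little over the 10 N asked, and the verdict itself was not shown to me.

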